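# Find and mark the balance point of a loaded tube

### The arm

A 6-joint arm with a two-finger parallel gripper is mounted at the origin on the work surface. World frame = base frame: x ahead of the robot, y to its left, z up, the work surface at z = 0. Lengths are in m, angles in rad, forces in N, time in s.
With the tool pointing down it reaches from about 0.35 to 0.775 m from the base axis. Payload 7.3 kg.
Tool frame: the origin (TCP) lies at the very end of the fingers, on their centre line; the grasp point (between the pads) lies robot.pinch_z behind it (robot.pinch_z is the distance from the TCP to the grasp point, in m); y points along the fingers, z is the direction in which the jaws open and shut, and the axes are right-handed (so a half turn about y gives the same grasp; the last joint's range is limited). The gripper opens to 92 mm and grips with 3 to 60 N. Pads are 19 mm wide; open, the fingers measure 130 mm over their backs; the gripper's body (75 mm by 190 mm) begins 47 mm behind the grasp point.
Start: joints at [-1.299, 0.342, 1.524, -0, 1.275, -0.146], TCP at [0.213, -0.48, 0.227] pointing down, gripper open.
Joint ranges: [-2.53, 2.53], [-0.77, 2.02], [0.04, 2.7], [-1, 4.14], [0.28, 2.66], [-3.11, 3.11]. Speed limits (rad/s): [2.57, 2.57, 3.14, 3.14, 3.14, 3.14].

### API

Orientations are given as [roll, pitch, yaw] about the fixed x, y, z axes, in that order (R = Rz(yaw) Ry(pitch) Rx(roll)).
In Python, from cell import status, viewer, robot gives the robot as it stands. The module is installed in compiled form; this text tells all that it offers.
- The arm moves only by the shell command python3 -m pendant 'ROWS' [FORCE]. ROWS is JSON, a list that holds one entry, the list of rows, each a list of 7 numbers: the shift along the tool's x, y, z in cm, then the turn, a rotation vector about the tool's x, y, z in rad, then the finger opening in cm, from 0 to 9.18. A call has 1 to 20 rows; each row is the pose to reach, as a shift and turn from the pose commanded when the call began, along the tool's axes at that moment; what a row does not reach only later rows make up. A row lasts 1/10 s, in which the tool goes at most 50 mm and 8.59 degrees, less where a joint would pass 70% of its speed; a pose out of reach is approached as far as the arm can. A call with a gripper value outside its range is refused whole. The fingers move at their own pace and stop on an object; FORCE is the grip in N (left out, the last holds). Time passes only in rows, so rows that repeat a pose let the fingers close. It gives the time, the measured TCP pose, the force and the opening at its end, in the units of the state.
- status.observe(): the state, without advancing time (a new reading comes with each control period).
- viewer.read_camera(name): name is "scene" or "top"; returns a dict with "image" (384x512x3 uint8, red, green, blue), "range_z" (384x512 float32, m along the optical axis (not along the pixel's ray), 0 where there is no reading), "fx", "fy", "cx", "cy" (pixels), "camera_from_world" (4x4, takes a point from world to camera coordinates). Camera axes: x right, y up, looking along -z (the intrinsics and any distortion apply to the point x, -y, -z); pixel columns grow to the right and rows downward; lengths in m; the calibration is good to about 2 mm. A picture is of the moment at which its call begins.
- robot.hand_in(): hands the job in, once; it reports no verdict.
The state is a dict: "time": time; "qpos": joint angles; "qvel": joint speeds; "joint_efforts": joint torques, N m; "tool_pos": TCP position; "tool_rot": TCP orientation; "contact_force": force on the tool from outside, world axes, zero at the start; "torque": the same for the moment, N m; "opening": finger opening in m.
Only numpy, scipy, OpenCV 4.12 (cv2) and the standard library are available. Lean on these libraries where they do the work, as an engineer would, in place of code of your own. Each camera call takes 0.05 s, during which the arm holds its last target. There are 200 camera calls.

### The job

Slide the square metal tube along its knife edge, without lifting it off or pressing hard on the edge, until it balances level on its own, clear of both rest bars. Then mark the balance point: gently set the small steel saddle astride the tube, centred directly over the knife edge, so that the tube stays balanced level with the saddle on it. Leave the flask, the bottle and the funnel where they are.

Things in the scene. Friction and masses are not known exactly. Their poses are not given: they have to be found in the camera images.
- stand: Grey balance stand, fixed, base plate 210 x 90 x 12 mm. Origin: centre of its underside; axes as the knife edge's. At x = +80 and -80 mm it carries a round rest bar, its top 52 mm above the bench, with a pair of guide cheeks (14 mm long in x, tops 88 mm above the bench) that keep the tube in line, 1.5 mm play each side.
- knife: Knife edge in the middle of the stand. Origin: middle of its top, 60 mm above the bench. x runs along the tube, y along the edge (34 mm), z up. Its top is a flat land 6 mm wide in x; the tube balances when its centre of mass lies over the land, else it leans 0.10 rad on a rest bar. A stiff damped flexure lets the edge tilt up to 0.03 rad. It stands a press of 20 N.
- tube: Closed square aluminium tube with black end caps, 320 x 20 x 20 mm, 2.2 to 2.8 N, loose. Origin: its geometric centre; x along it (the same way as the knife's x), z out of its top face. A slug fixed inside, unseen, puts its centre of mass up to 20 mm either side of the origin. At the start its +x end is low and it must go towards -x.
- tube_end (a point): Centre of the +x end face of the tube, 160 mm from its origin; axes as the tube. A light push here (1 to 3 N) slides the tube, which then stays where it is left. At the start this point is 189 to 200 mm to the +x side of the knife. While a finger touches the tube its friction can keep it from tipping: it shows its balance when let go, after rocking for up to 1 s.
- rider: Steel saddle, 45 g, loose, upright on the bench to the robot's right. Origin: centre of its underside. Two legs, 14 mm deep, 26 mm long in x, 26 mm apart in y (inside), under a plate 26 x 34 x 5 mm; on that a tab, 20 mm in x, 14 mm in y, 19 to 53 mm above the feet. It straddles the tube, x along the tube (either way round), the plate on the tube's top.
- rider_grip (a point): Where to grip the saddle: on its axis, in the tab, 42 mm above its feet. Axes as the saddle. Grip across the 14 mm (y), fingertips no more than 22 mm below this point, to stay clear of the plate. When in place this point is 48 mm above the knife edge.
- flask: Small conical glass flask, 72 mm wide, 108 mm high, to leave alone. Origin: centre of its underside.
- reagent: Glass bottle with blue cap, 72 mm wide, 130 mm high, to leave alone. Origin: centre of its underside.
- funnel: White plastic funnel standing on its mouth, 64 mm wide, 75 mm high, to leave alone. Origin: centre of its underside.
Things that resemble listed ones, but are neither listed nor needed, are in the scene too. Of the things that look like the rider, take the one that is farthest to the robot's left at the start.

How it is judged:
On the way:
1. the tube balances on the knife edge by itself, clear of the rest bars, untouched, with the saddle not yet on it (angle between tube's own z axis and vertical below 0.06 rad and z of tube in the frame of knife between 0.005 and 0.015 m and y of tube in the frame of knife between -0.006 and 0.006 m and contact force between the fingers and tube below 0.05 N and horizontal distance between rider and knife above 0.05 m), for 0.5 s.
At the end, for the whole second after the job is handed in: The tube rests on the knife edge level within 0.04 rad; the saddle sits upright astride it, its middle within 6 mm of the middle of the knife edge along the tube, aligned within 0.25 rad and seated within 4 mm; both are at rest (angle between tube's own z axis and vertical below 0.04 rad and z of tube in the frame of knife between 0.005 and 0.015 m and y of tube in the frame of knife between -0.006 and 0.006 m and x of rider_grip in the frame of knife between -0.006 and 0.006 m and y of rider_grip in the frame of knife between -0.008 and 0.008 m and z of rider_grip in the frame of knife between 0.044 and 0.052 m and angle between the x axis of rider and the x axis of tube, either way round below 0.25 rad and linear speed of each of tube, rider below 0.01 m/s); the robot touches nothing.
It fails at once if the tube is lifted more than 15 mm off the knife edge (z of tube in the frame of knife above 0.027 m).
It fails at once if more than 20 N presses on the knife edge (contact force between tube and knife above 20 N).
It fails at once if the flask is moved more than 20 mm (distance of flask from where it was at the start of the episode above 0.02 m).
It fails at once if the bottle is moved more than 20 mm (distance of reagent from where it was at the start of the episode above 0.02 m).
It fails at once if the funnel is moved more than 20 mm (distance of funnel from where it was at the start of the episode above 0.02 m).
It also fails if it takes over 72 s, if anything falls off the work surface, if the arm or the gripper's body presses on something with over 40 N, if the wrist force passes 120 N, or if a joint passes its speed limit or range.

## Working session

There is one attempt and no reset: what is moved stays moved. The work goes in short steps, Python scripts to look and compute and a shell command to move; the robot and the scene stay as the last step left them, time stands still between calls to the robot, and variables do not carry over. Pictures are saved under pics/ and viewed, about 8 in all and at most 12, crops included, and the job is handed in when it is done.

```bash
mkdir -p pics; cat > h.py <<'E'
import numpy as np, cv2
from cell import status, viewer, robot
def cam(n):
    c=viewer.read_camera(n); c['T']=np.linalg.inv(c['camera_from_world']); return c
def pt(c,u,v,z=None):
    "world point of pixel: by depth, or on plane z"
    d=np.array([(u-c['cx'])/c['fx'],-(v-c['cy'])/c['fy'],-1.])
    R,o=c['T'][:3,:3],c['T'][:3,3]; w=R@d
    k=c['range_z'][int(round(v)),int(round(u))] if z is None else (z-o[2])/w[2]
    return o+k*w
def cloud(c):
    v,u=np.mgrid[:384,:512]; k=c['range_z']
    d=np.stack([(u-c['cx'])/c['fx']*k,-(v-c['cy'])/c['fy']*k,-k],-1)
    return d@c['T'][:3,:3].T+c['T'][:3,3]
def save(n,im,s=1): cv2.imwrite('pics/'+n,cv2.cvtColor(cv2.resize(im,None,fx=s,fy=s,interpolation=cv2.INTER_CUBIC),cv2.COLOR_RGB2BGR))
E
python3 - <<'E'
from h import *
np.set_printoptions(precision=4,suppress=True)
s=status.observe(); print(s, robot.pinch_z)
for n in('scene','top'):
    c=cam(n); save(n+'0.png',c['image'],1.5); print(n,c['T'],c['fx'],c['cx'],c['cy'],[k for k in c])
E
```

```text
{'time': 0.0, 'qpos': array([-1.299 ,  0.3427,  1.525 , -0.    ,  1.2754, -0.146 ]), 'qvel': array([-0.0002,  0.0002,  0.0005,  0.0012,  0.001 ,  0.0005]), 'joint_efforts': array([ -0.0001, -43.1235, -24.4219,   0.0718,   0.056 ,  -0.0001]), 'tool_pos': array([ 0.2129, -0.4794,  0.226 ]), 'tool_rot': array([-1.5723,  0.0002, -2.7238]), 'contact_force': array([ 0.3822, -0.8557,  0.1762]), 'torque': array([-0.0138,  0.0241,  0.0465]), 'opening': 0.09186061344053253} 0.0188
scene [[ 0.8501 -0.3963  0.3469  0.9637]
 [ 0.5266  0.6267 -0.5744 -0.6175]
 [ 0.0103  0.6709  0.7414  0.9063]
 [ 0.      0.      0.      1.    ]] 380.7221795219448 254.08597324841634 192.23602185324248 ['image', 'range_z', 'fx', 'fy', 'cx', 'cy', 'camera_from_world', 'T']
top [[ 0.0272  0.9971 -0.071   0.5045]
 [-0.9996  0.0267 -0.0079  0.0277]
 [-0.006   0.0712  0.9974  1.0895]
 [ 0.      0.      0.      1.    ]] 367.3112860831237 253.55887576636627 194.17269806865994 ['image', 'range_z', 'fx', 'fy', 'cx', 'cy', 'camera_from_world', 'T']
```

View pics/scene0.png

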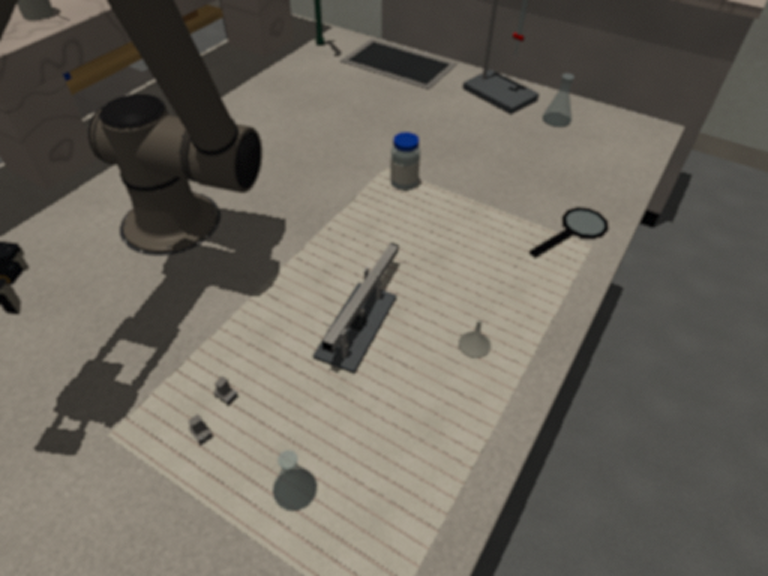

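View pics/top0.png

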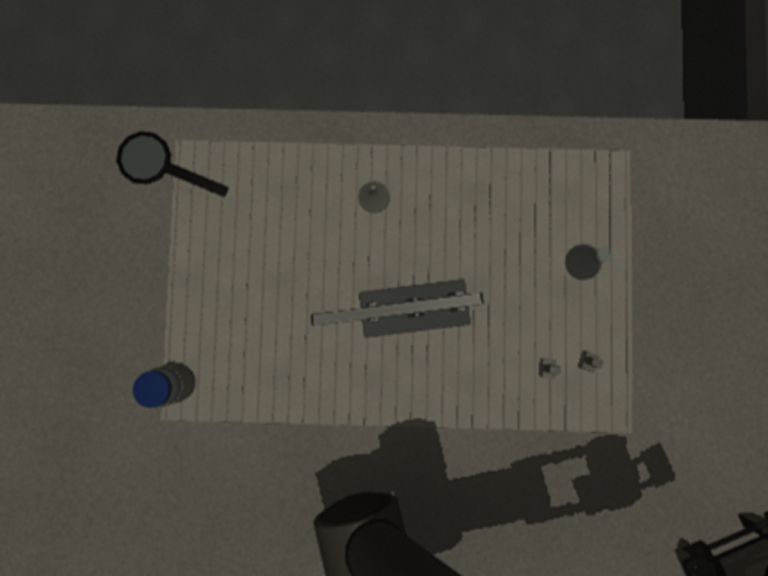

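Scene: the tube lies at scene (330,345)–(395,250). In the top view it runs (313,320)–(483,298), over the stand centred near (415,308). The long side (+x, low) is to the left, world +y. Possible saddles in the top view are A (549,368) and B (590,361). A is farther to the robot's left, so I choose A. Next I measure and take one close crop.

```bash
python3 - <<'E'
from h import *
np.set_printoptions(precision=4,suppress=True)
for n in('top','scene'):
    c=cam(n); P=cloud(c); ok=c['range_z']>0
    X,Y,Z=P[...,0],P[...,1],P[...,2]
    print(n)
    def show(name,m):
        q=P[m&ok]
        if len(q)<4: print(name,len(q)); return
        r=cv2.minAreaRect(q[:,:2].astype(np.float32)); print(name,len(q),'mean',q.mean(0),'zmax',q[:,2].max(),'rect',np.round(r[0],4),np.round(r[1],4),round(r[2],2))
        return q
    box=(X>.35)&(X<.65)&(abs(Y)<.25)
    if n=='top':
        st=show('plate',box&(Z>.006)&(Z<.02)&(abs(Y+.03)<.16)&(abs(X-.46)<.09))
    t=show('tube',box&(Z>.062)&(Z<.12)&(abs(Y+.03)<.25)&(X<.56))
    if t is not None:
        f=np.polyfit(t[:,1],t[:,2],1); g=np.polyfit(t[:,1],t[:,0],1); print('z(y)',f,'x(y)',g,'y',t[:,1].min(),t[:,1].max())
    lab=cv2.connectedComponentsWithStats(((Z>.012)&ok&(X>.25)&(X<.8)&(abs(Y)<.45)&(Z<.16)).astype(np.uint8))
    for i in range(1,lab[0]):
        if lab[2][i,4]>8: 
            m=lab[1]==i; show('blob%s'%lab[3][i].round(0),m)
            q=P[m]; k=q[q[:,2]>.04]
            if len(q)<500 and len(k)>4: r=cv2.minAreaRect(k[:,:2].astype(np.float32)); print('   upper',k.mean(0),r)
    if n=='top': save('crop1.png',np.hstack([cv2.resize(c['image'][225:265,340:420],(480,240),interpolation=2)]))
    else: save('crop2.png',c['image'][240:300,115:175],6)
E
python3 -c "
import cv2,numpy as np
a=cv2.imread('pics/crop1.png');b=cv2.imread('pics/crop2.png')
o=np.zeros((360,840,3),np.uint8);o[:240,:480]=a;o[:,480:]=b;cv2.imwrite('pics/c12.png',o[:,:800])"
```

```text
top
plate 818 mean [ 0.5206 -0.0321  0.0116] zmax 0.017574920531343352 rect [ 0.471  -0.0304] [0.2957 0.1627] 87.85
tube 689 mean [0.5414 0.019  0.0753] zmax 0.09350266615709746 rect [0.5414 0.0056] [0.0329 0.3152] 4.63
z(y) [-0.093   0.0771] x(y) [-0.1255  0.5438] y -0.15105657248916451 0.1614450373980404
blob[137. 123.] 93 mean [0.7854 0.3886 0.0136] zmax 0.017635852240641237 rect [0.7872 0.39  ] [0.0849 0.0213] 69.91
blob[249. 130.] 185 mean [0.7676 0.0555 0.0252] zmax 0.0770709992545131 rect [0.7709 0.0557] [0.0464 0.0435] 80.41
   upper [0.7682 0.0556 0.0621] ((0.7689421772956848, 0.05551881343126297), (0.0079029630869627, 0.009152560494840145), 41.805335998535156)
blob[392. 173.] 479 mean [ 0.6474 -0.3521  0.0555] zmax 0.11288932620461067 rect [ 0.6489 -0.3549] [0.0657 0.0528] 16.82
   upper [ 0.6486 -0.3557  0.0759] ((0.6498249173164368, -0.35819315910339355), (0.046208396553993225, 0.03761130943894386), 19.02975082397461)
blob[270. 206.] 1628 mean [ 0.5472 -0.0106  0.0499] zmax 0.09419440590671202 rect [0.5441 0.0076] [0.0886 0.3183] 8.54
blob[304. 214.] 9 mean [ 0.5266 -0.11
[... 1480 characters left out ...]
407883644, 0.01159314438700676), 69.53437042236328)
blob[150. 260.] 164 mean [ 0.4483 -0.2952  0.0321] zmax 0.054955147058670994 rect [ 0.4442 -0.2926] [0.0271 0.0355] 89.91
   upper [ 0.4451 -0.2942  0.0497] ((0.4441794753074646, -0.2928662598133087), (0.02097824588418007, 0.014799757860600948), 83.7116470336914)
blob[133. 286.] 175 mean [ 0.4634 -0.3746  0.033 ] zmax 0.05625051986627805 rect [ 0.4595 -0.3725] [0.026  0.0349] 71.62
   upper [ 0.4601 -0.373   0.0503] ((0.4586890935897827, -0.37257862091064453), (0.019673235714435577, 0.016952482983469963), 72.4983139038086)
blob[195. 321.] 740 mean [ 0.6623 -0.3706  0.0552] zmax 0.1120193381549166 rect [ 0.6593 -0.3672] [0.0671 0.0544] 45.84
```

View pics/c12.png

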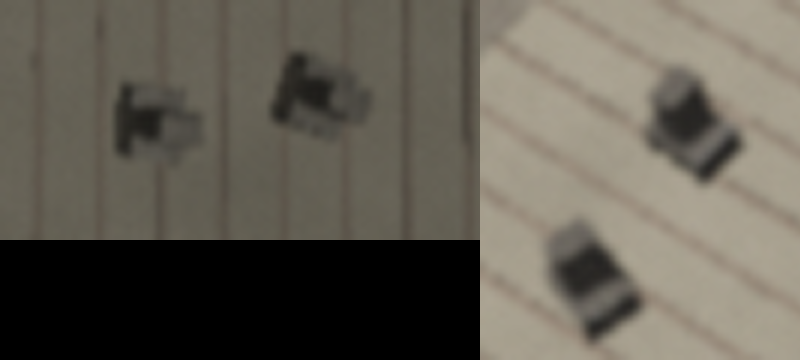

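Crop: A sits at crop (150,125) in the top view and (690,115) in the scene view. It has the full saddle shape and its tab measures 20x14 mm at about 84° yaw. B (315,95) is the decoy on the right. Next I fit the stand and tube end and work out the first move.

```bash
cat >> h.py <<'E'
def tool(p,yaw=None):
    "shift in tool cm (and turn about y) from current measured pose to world p"
    from scipy.spatial.transform import Rotation as R
    s=status.observe(); r=R.from_euler('xyz',s['tool_rot'])
    d=100*r.inv().apply(np.array(p)-s['tool_pos'])
    t=None if yaw is None else (R.from_euler('xyz',[-np.pi/2,0,yaw])).as_matrix()
    rv=None if yaw is None else (r.inv()*R.from_matrix(t)).as_rotvec()
    return d.round(2),None if rv is None else rv.round(3)
E
python3 - <<'E'
from h import *
np.set_printoptions(precision=4,suppress=True)
for n in('top','scene'):
    c=cam(n); P=cloud(c); X,Y,Z=P[...,0],P[...,1],P[...,2]
    m=((Z>.006)&(Z<.019)&(abs(Y+.03)<.13)&(X>.4)&(X<.66)).astype(np.uint8)
    m=cv2.morphologyEx(m,cv2.MORPH_OPEN,np.ones((3,3)))
    m&=(c['image'].sum(2)<(255 if n=='top' else 300)).astype(np.uint8)
    m2=((Z>.007)&(abs(Y+.03)<.35)&(X>.4)&(X<.66)).astype(np.uint8)
    l=cv2.connectedComponentsWithStats(m); 
    for i in range(1,l[0]):
        if l[2][i,4]>40: q=P[l[1]==i]; print(n,l[2][i,4],q.mean(0),cv2.minAreaRect(q[:,:2].astype(np.float32)))
    i=[k for k in range(1,l[0]) if l[2][k,4]>40]; q=P[np.isin(l[1],i)]
    print(n,'all',cv2.minAreaRect(q[:,:2].astype(np.float32)))
    # tube top surface: points above z=.06 line
    a=np.deg2rad(98); e=np.array([np.cos(a),np.sin(a)])
    k=(abs(X-.545+.125*Y)<.03)&(abs(Y)<.2)&(abs(Z-(.0785-.096*Y))<.008)
    q=P[k]; s=q[:,:2]@e; w=q[:,:2]@[-e[1],e[0]]
    print('tube s',np.percentile(s,[0,1,99,100]),'w',np.percentile(w,[0,2,50,98,100]),'zfit',np.polyfit(s,q[:,2],1), 'slope w(s)',np.polyfit(s,w,1))
print(tool([.53,.2,.15],np.deg2rad(-82)), tool([.5,-.1,.227]))
E
```

```text
top 696 [ 0.5793 -0.0231  0.0118] ((0.5787668824195862, -0.025688037276268005), (0.032030392438173294, 0.20890463888645172), 8.759994506835938)
top 794 [ 0.5221 -0.0332  0.0119] ((0.5236326456069946, -0.03449082374572754), (0.035966403782367706, 0.20924413204193115), 8.667529106140137)
top all ((0.5502465963363647, -0.030331581830978394), (0.0898401066660881, 0.20944613218307495), 8.667529106140137)
tube s [-0.2266 -0.2232  0.0872  0.0904] w [-0.5573 -0.5511 -0.5402 -0.5296 -0.5232] zfit [-0.1005  0.0693] slope w(s) [ 0.0107 -0.5394]
scene 952 [ 0.5732 -0.0483  0.0121] ((0.5547420978546143, -0.03244294971227646), (0.0891999676823616, 0.20941650867462158), 8.056364059448242)
scene all ((0.5547420978546143, -0.03244294971227646), (0.0891999676823616, 0.20941650867462158), 8.056364059448242)
tube s [-0.2303 -0.2285  0.0858  0.0926] w [-0.5612 -0.5581 -0.5442 -0.531  -0.5281] zfit [-0.0994  0.0693] slope w(s) [ 0.0104 -0.5433]
(array([-56.55,   7.68, -49.26]), array([ 0.   , -1.293, -0.   ])) (array([-41.64,  -0.04, -23.06]), None)
```

Everything fits: the plate measures 89.8x209.4 mm, and the tube top at the knife is 80 mm high. The knife is at about (0.5525, -0.031) with yaw 98.5°, and the tube end is about 198 mm out. Now I move above the end.

```bash
python3 -m pendant '[[[-41.6,0,-23,0,-0.8,0,0],[-41.6,0,-23,0,-0.8,0,0],[-41.6,0,-23,0,-0.8,0,0],[-41.6,0,-23,0,-0.8,0,0],[-41.6,0,-23,0,-0.8,0,0],[-41.6,0,-23,0,-0.8,0,0],[-41.6,0,-23,0,-0.8,0,0],[-41.6,0,-23,0,-0.8,0,0],[-41.6,0,-23,0,-0.8,0,0],[-41.6,0,-23,0,-0.8,0,0],[-55.2,7.7,-48.9,0,-1.3,0,0],[-55.2,7.7,-48.9,0,-1.3,0,0],[-55.2,7.7,-48.9,0,-1.3,0,0],[-55.2,7.7,-48.9,0,-1.3,0,0],[-55.2,7.7,-48.9,0,-1.3,0,0],[-55.2,7.7,-48.9,0,-1.3,0,0],[-55.2,7.7,-48.9,0,-1.3,0,0],[-55.2,7.7,-48.9,0,-1.3,0,0]]]' 20
python3 - <<'E'
from h import *
print(tool([.519,.191,.048],np.deg2rad(-81.5)))
s=status.observe();print(s['qpos'].round(2),s['contact_force'])
c=cam('top'); save('t2.png',c['image'][130:290,180:390],3)
E
```

```text
time: 2.1
tool_pos: [0.5186, 0.1921, 0.149]
tool_rot: [-1.572, -0.0, -1.421]
contact_force: [-0.1, 0.2, -0.6]
opening: 0.0004
(array([ 0.11, 10.1 ,  0.03]), array([0.001, 0.002, 0.   ]))
[ 0.22  0.47  1.56 -0.    1.12  0.07] [-0.06400354  0.22609721 -0.6240878 ]
```

View pics/t2.png

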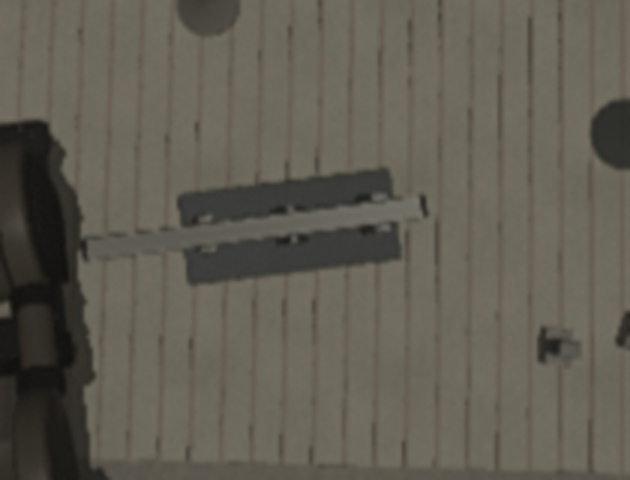

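```bash
python3 -m pendant '[[[0,5,0,0,0,0,0],[0,10.1,0,0,0,0,0],[0,10.1,0,0,0,0,0],[0.5,10.1,0,0,0,0,0],[1,10.1,0,0,0,0,0],[1.3,10.1,0,0,0,0,0],[1.6,10.1,0,0,0,0,0],[1.9,10.1,0,0,0,0,0],[2.2,10.1,0,0,0,0,0],[2.5,10.1,0,0,0,0,0],[2.8,10.1,0,0,0,0,0],[3.1,10.1,0,0,0,0,0],[3.3,10.1,0,0,0,0,0],[3.3,10.1,0,0,0,0,0]]]'
cat >> h.py <<'E'
E1=np.array([np.cos(np.deg2rad(98)),np.sin(np.deg2rad(98))])
def tube(n='top'):
    "slope of the tube top (rise towards +x), extent along it relative to knife (own camera's knife)"
    c=cam(n); P=cloud(c); k0=dict(top=(.5502,-.0303),scene=(.5547,-.0324))[n]
    s=(P[...,:2]-k0)@E1; w=(P[...,:2]-k0)@[-E1[1],E1[0]]; Z=P[...,2]
    m=(abs(w)<.007)&(abs(s)<.205)&(Z>.045+0*s)&(Z<.105)&(abs(Z-.08)<.012+.1*abs(s))
    m&=(s<.135)
    f=np.polyfit(s[m],Z[m],1)
    for _ in range(3):
        g=m&(abs(Z-np.polyval(f,s))<.004); f=np.polyfit(s[g],Z[g],1)
    return f.round(4),s[g].min().round(4),s[g].max().round(4),c
def rep():
    for n in('top','scene'): print(n,*tube(n)[:3])
    o=status.observe(); p=o['tool_pos']; print('t',round(o['time'],2),'tcp',p.round(4),'s',((p[:2]-[.5525,-.0314])@E1).round(4),'F',o['contact_force'].round(2))
E
python3 -c "
from h import *
rep()"
```

```text
time: 3.55
tool_pos: [0.5241, 0.158, 0.0486]
tool_rot: [-1.571, -0.0, -1.424]
contact_force: [1.1, 1.6, 1.2]
opening: 0.0006
top [-0.1363  0.0831] -0.1366 0.1349
scene [-0.0766  0.0805] -0.1387 0.1347
t 3.65 tcp [0.5239 0.1579 0.0485] s 0.1914 F [-0.62 -0.51  0.5 ]
```

```bash
sed -i 's/m&=(s<.135)/m\&=(s<.09)/' h.py; python3 -m pendant '[[[-0.5,0,0,0,0,0,0],[-0.5,0,0,0,0,0,0],[-0.5,0,0,0,0,0,0],[-0.5,0,0,0,0,0,0],[-0.5,0,0,0,0,0,0],[-0.5,0,0,0,0,0,0],[-0.5,0,0,0,0,0,0],[-0.5,0,0,0,0,0,0]]]'>/dev/null
python3 -c "
from h import *
rep()"
python3 -m pendant '[[[0.3,0,0,0,0,0,0],[0.6,0,0,0,0,0,0],[0.9,0,0,0,0,0,0],[0.9,0,0,0,0,0,0],[0.3,0,0,0,0,0,0],[0.3,0,0,0,0,0,0],[0.3,0,0,0,0,0,0],[0.3,0,0,0,0,0,0],[0.3,0,0,0,0,0,0],[0.3,0,0,0,0,0,0],[0.3,0,0,0,0,0,0]]]'>/dev/null
python3 -c "
from h import *
rep()"
```

```text
top [-0.1009  0.0803] -0.138 0.0899
scene [-0.1013  0.0807] -0.1369 0.0894
t 4.55 tcp [0.5233 0.1633 0.0487] s 0.1969 F [-1.21  0.37  0.04]
top [-0.1023  0.08  ] -0.1407 0.0899
scene [-0.102   0.0806] -0.1408 0.0897
t 5.75 tcp [0.5237 0.1604 0.0487] s 0.1939 F [-1.06 -0.16 -0.17]
```

```bash
python3 -m pendant '[[[0.3,0,0,0,0,0,0],[0.6,0,0,0,0,0,0],[0.8,0,0,0,0,0,0],[1.0,0,0,0,0,0,0],[1.0,0,0,0,0,0,0],[0.4,0,0,0,0,0,0],[0.4,0,0,0,0,0,0],[0.4,0,0,0,0,0,0],[0.4,0,0,0,0,0,0],[0.4,0,0,0,0,0,0],[0.4,0,0,0,0,0,0],[0.4,0,0,0,0,0,0]]]'>/dev/null
python3 -c "
from h import *
rep()"
```

```text
top [-0.1012  0.08  ] -0.1459 0.0898
scene [-0.1009  0.0807] -0.1457 0.0893
t 7.05 tcp [0.5243 0.1564 0.0487] s 0.1899 F [-0.23 -0.28  0.32]
```

```bash
python3 -m pendant '[[[0.3,0,0,0,0,0,0],[0.6,0,0,0,0,0,0],[0.8,0,0,0,0,0,0],[1.0,0,0,0,0,0,0],[1.0,0,0,0,0,0,0],[0.4,0,0,0,0,0,0],[0.4,0,0,0,0,0,0],[0.4,0,0,0,0,0,0],[0.4,0,0,0,0,0,0],[0.4,0,0,0,0,0,0],[0.4,0,0,0,0,0,0],[0.4,0,0,0,0,0,0]]]'>/dev/null
python3 -c "
from h import *
rep()"
```

```text
top [-0.0992  0.0802] -0.1491 0.0899
scene [-0.1032  0.0806] -0.1493 0.089
t 8.35 tcp [0.5249 0.1524 0.0487] s 0.1859 F [ 0.37 -0.7  -0.52]
```

```bash
python3 -m pendant '[[[0.3,0,0,0,0,0,0],[0.6,0,0,0,0,0,0],[0.8,0,0,0,0,0,0],[1.0,0,0,0,0,0,0],[1.0,0,0,0,0,0,0],[0.4,0,0,0,0,0,0],[0.4,0,0,0,0,0,0],[0.4,0,0,0,0,0,0],[0.4,0,0,0,0,0,0],[0.4,0,0,0,0,0,0],[0.4,0,0,0,0,0,0],[0.4,0,0,0,0,0,0]]]'>/dev/null
python3 -c "
from h import *
rep()"
```

```text
top [-0.0394  0.0799] -0.1552 0.0897
scene [-0.0391  0.0802] -0.155 0.0887
t 9.65 tcp [0.5255 0.1484 0.0487] s 0.1819 F [-0.24  0.27  0.35]
```

```bash
python3 -m pendant '[[[0,0,0,0,0,0,0],[0,0,0,0,0,0,0],[0,0,0,0,0,0,0],[0,0,0,0,0,0,0],[0,0,0,0,0,0,0]]]'>/dev/null
python3 -c "
from h import *
rep()"; python3 -m pendant '[[[0,0,0,0,0,0,0],[0,0,0,0,0,0,0],[0,0,0,0,0,0,0],[0,0,0,0,0,0,0],[0,0,0,0,0,0,0],[0,0,0,0,0,0,0]]]'>/dev/null
python3 -c "
from h import *
rep()"
```

```text
top [-0.0181  0.0799] -0.1565 0.0897
scene [-0.0145  0.0802] -0.1552 0.0897
t 10.25 tcp [0.5255 0.1485 0.0487] s 0.1819 F [ 0.43  0.04 -0.6 ]
top [-0.0106  0.0798] -0.156 0.09
scene [-0.0105  0.0801] -0.156 0.088
t 10.95 tcp [0.5254 0.1485 0.0487] s 0.1819 F [-0.14 -0.89 -0.29]
```

Balanced at -0.010 rad, held for more than 1 s: still slightly heavy on +x, as the flexure shows. A nudge of about 1 mm should centre it.

```bash
python3 -m pendant '[[[0.3,0,0,0,0,0,0],[0.5,0,0,0,0,0,0],[0.6,0,0,0,0,0,0],[0.7,0,0,0,0,0,0],[0.8,0,0,0,0,0,0],[0.85,0,0,0,0,0,0],[0.9,0,0,0,0,0,0],[0.9,0,0,0,0,0,0],[-0.2,0,0,0,0,0,0],[-0.5,0,0,0,0,0,0],[-0.5,0,0,0,0,0,0],[-0.5,0,0,0,0,0,0],[-0.5,0,0,0,0,0,0],[-0.5,0,0,0,0,0,0],[-0.5,0,0,0,0,0,0],[-0.5,0,0,0,0,0,0],[-0.5,0,0,0,0,0,0],[-0.5,0,0,0,0,0,0]]]'
python3 -c "
from h import *
rep()"
```

```text
time: 12.75
tool_pos: [0.5247, 0.1534, 0.0487]
tool_rot: [-1.571, -0.0, -1.424]
contact_force: [0.0, 0.9, 0.3]
opening: 0.0004
top [0.008 0.08 ] -0.1576 0.0896
scene [0.0104 0.0803] -0.158 0.0894
t 12.85 tcp [0.5247 0.1534 0.0487] s 0.1869 F [-0.29 -0.39 -0.11]
```

Now +0.009 rad, centred well enough. Next I go to the saddle.

```bash
python3 -c "
from h import *
print(tool([.53,.16,.17]),tool([.4427,-.2924,.15],np.deg2rad(-96.2)))"
```

```text
(array([ -0.57, -12.13,   0.62]), None) (array([ 42.9 , -10.13, -14.65]), array([-0.   ,  0.255,  0.   ]))
```

```bash
python3 -m pendant '[[[-1,0,0,0,0,0,0],[-1,-5,0,0,0,0,0],[-1,-10,0,0,0,0,0],[-0.6,-12,0,0,0,0,0],[42.9,-11,-14.65,0,0.255,0,4.5],[42.9,-11,-14.65,0,0.255,0,4.5],[42.9,-11,-14.65,0,0.255,0,4.5],[42.9,-11,-14.65,0,0.255,0,4.5],[42.9,-11,-14.65,0,0.255,0,4.5],[42.9,-11,-14.65,0,0.255,0,4.5],[42.9,-11,-14.65,0,0.255,0,4.5],[42.9,-11,-14.65,0,0.255,0,4.5],[42.9,-11,-14.65,0,0.255,0,4.5],[42.9,-11,-14.65,0,0.255,0,4.5],[42.9,-11,-14.65,0,0.255,0,4.5],[42.9,-11,-14.65,0,0.255,0,4.5],[42.9,-11,-14.65,0,0.255,0,4.5],[42.9,-11,-14.65,0,0.255,0,4.5]]]' 12
python3 - <<'E'
from h import *
rep(); print(tool([.4427,-.2924,.026],np.deg2rad(-96.2)))
c=cam('scene'); save('s3.png',c['image'][180:330,90:290],4)
E
```

```text
time: 14.65
tool_pos: [0.4432, -0.2908, 0.1589]
tool_rot: [-1.571, 0.0, -1.677]
contact_force: [0.1, -0.9, 0.5]
opening: 0.0449
top [0.0102 0.0799] -0.158 0.0897
scene [0.0062 0.0799] -0.1585 0.09
t 14.75 tcp [ 0.4431 -0.2913  0.1589] s -0.2422 F [-0.19  0.13  0.24]
(array([ 0.11, 13.29, -0.03]), array([-0.   ,  0.002,  0.   ]))
```

View pics/s3.png

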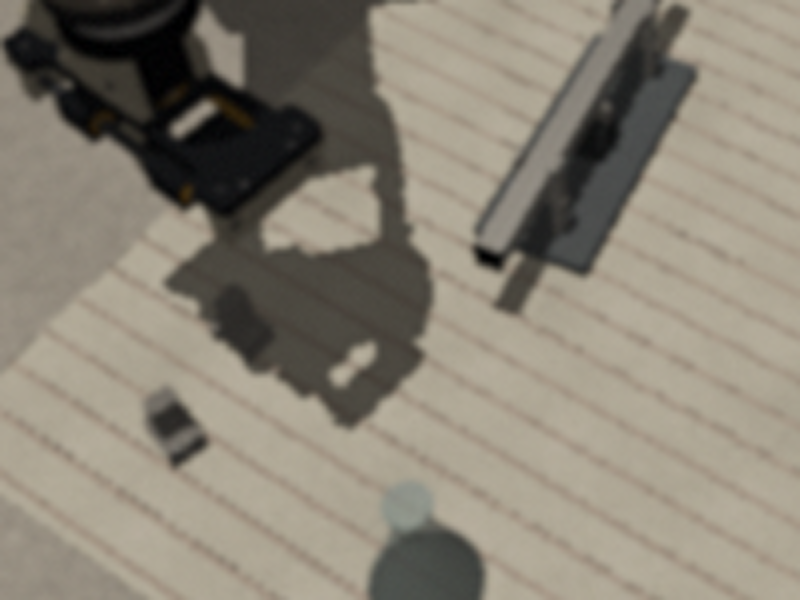

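Saddle A sits in the gripper's shadow at crop (240,325), decoy B is at (175,425), and the tube stays level. Now I descend and grip.

```bash
python3 -m pendant '[[[0.1,5,0,0,0,0,4.5],[0.1,10,0,0,0,0,4.5],[0.1,12.5,0,0,0,0,4.5],[0.1,13.3,0,0,0,0,4.5],[0.1,13.3,0,0,0,0,4.5],[0.1,13.3,0,0,0,0,0.8],[0.1,13.3,0,0,0,0,0.8],[0.1,13.3,0,0,0,0,0.8],[0.1,13.3,0,0,0,0,0.8],[0.1,13.3,0,0,0,0,0.8]]]' 12
python3 -m pendant '[[[0,-3,0,0,0,0,0.8],[0,-8,0,0,0,0,0.8],[0,-13,0,0,0,0,0.8],[0,-15,0,0,0,0,0.8],[0,-15,0,0,0,0,0.8]]]'
python3 - <<'E'
from h import *
rep()
c=cam('scene'); save('s4.png',c['image'][180:300,80:280],4)
# knife centre direction
print(tool([.5525,-.0314,.18],np.deg2rad(-82)))
E
```

```text
time: 15.8
tool_pos: [0.4428, -0.2936, 0.0264]
tool_rot: [-1.57, -0.001, -1.679]
contact_force: [-0.1, 1.9, 5.2]
opening: 0.014
time: 16.3
tool_pos: [0.444, -0.2946, 0.1795]
tool_rot: [-1.565, -0.004, -1.679]
contact_force: [0.6, 0.8, -0.8]
opening: 0.0141
top [0.0087 0.0799] -0.1578 0.09
scene [0.0087 0.0801] -0.1578 0.0897
t 16.4 tcp [ 0.4422 -0.2931  0.1754] s -0.2438 F [-0.86 -0.56 -0.19]
(array([-27.18,  -0.53,   8.18]), array([ 0.002, -0.248, -0.001]))
```

View pics/s4.png

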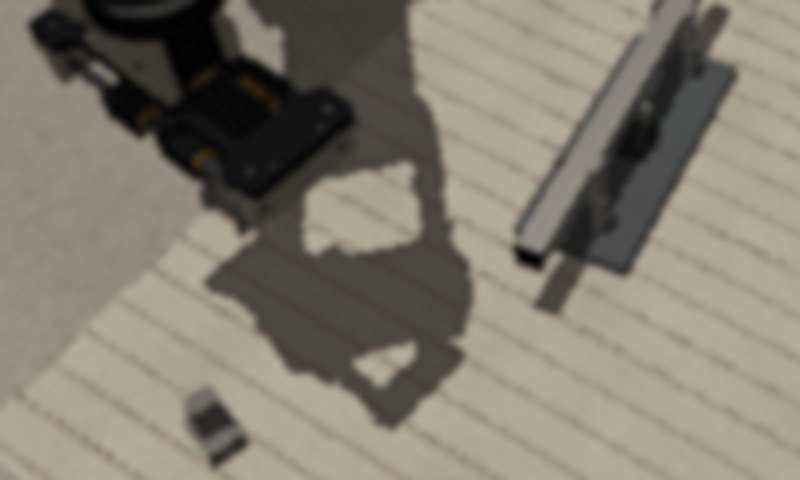

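```bash
python3 -m pendant '[[[-10,0,3,0,-0.1,0,0.8],[-20,0,6,0,-0.2,0,0.8],[-27.1,0.5,8.2,0,-0.257,0,0.8],[-27.1,0.5,8.2,0,-0.257,0,0.8],[-27.1,0.5,8.2,0,-0.257,0,0.8],[-27.1,0.5,8.2,0,-0.257,0,0.8],[-27.1,0.5,8.2,0,-0.257,0,0.8],[-27.1,0.5,8.2,0,-0.257,0,0.8],[-27.1,0.5,8.2,0,-0.257,0,0.8],[-27.1,0.5,8.2,0,-0.257,0,0.8]]]'
python3 - <<'E'
from h import *
print(tool([.5525,-.0325,.13],np.deg2rad(-81.5)))
E
```

```text
time: 17.45
tool_pos: [0.5528, -0.034, 0.1702]
tool_rot: [-1.572, 0.0, -1.424]
contact_force: [0.3, 0.4, 0.2]
opening: 0.014
(array([-0.15,  4.02,  0.  ]), array([ 0.001, -0.001, -0.   ]))
```

```bash
python3 -m pendant '[[[-0.15,2,0,0,0,0,0.8],[-0.15,4,0,0,0,0,0.8],[-0.15,4.5,0,0,0,0,0.8],[-0.15,4.5,0,0,0,0,0.8],[-0.15,4.5,0,0,0,0,0.8]]]'
python3 - <<'E'
from h import *
rep()
c=cam('scene'); P=cloud(c); Z=P[...,2]
save('s5.png',cv2.convertScaleAbs(c['image'][150:260,180:290],alpha=1.6),5.4)
w=P[170:240,200:280]; m=(w[...,2]>.093)&(w[...,2]<.122)&(abs(w[...,0]-.5547)<.03)&(abs(w[...,1]+.0324)<.03)
q=w[m]; print(len(q)); d=q[:,:2]-[.5547,-.0324]; a=np.deg2rad(98.4); e=np.array([np.cos(a),np.sin(a)]); s=d@e; v=d@[-e[1],e[0]]
for lo,hi in((.093,.1),(.1,.108),(.108,.114),(.114,.122)):
    k=(q[:,2]>lo)&(q[:,2]<=hi)
    if k.sum()>2: print(lo,hi,k.sum(),'s',s[k].min().round(4),s[k].max().round(4),'v',v[k].min().round(4),v[k].max().round(4))
E
```

```text
time: 17.95
tool_pos: [0.5535, -0.0319, 0.1266]
tool_rot: [-1.57, -0.001, -1.423]
contact_force: [-0.2, 0.6, 0.9]
opening: 0.0143
top [0.0103 0.0805] -0.1583 0.0899
scene [0.0061 0.0801] -0.1585 0.0776
t 18.05 tcp [ 0.5536 -0.0316  0.1267] s -0.0004 F [ 0.67  0.16 -0.31]
65
0.1 0.108 10 s -0.0126 0.0083 v -0.018 0.0129
0.108 0.114 11 s -0.0123 0.0074 v -0.0181 0.014
0.114 0.122 42 s -0.0154 0.0135 v -0.0181 0.0156
```

View pics/s5.png

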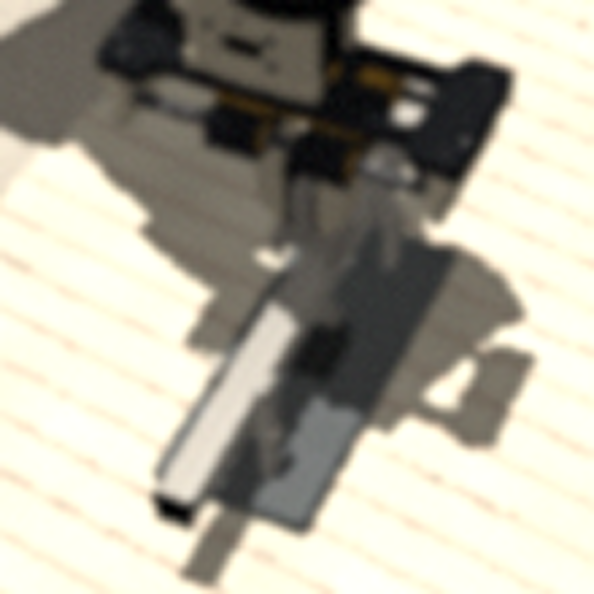

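Depth shows the saddle about 1 mm too far towards +x world, which the TCP reading confirms (0.5536 against the planned 0.5525). Along the tube it is centred within 1 mm. I shift it 1 mm and lower in stages.

```bash
python3 -m pendant '[[[0.05,0,-0.1,0,0,0,0.8],[0.05,1,-0.1,0,0,0,0.8],[0.05,1.8,-0.1,0,0,0,0.8],[0.05,2.4,-0.1,0,0,0,0.8],[0.05,2.8,-0.1,0,0,0,0.8],[0.05,3.0,-0.1,0,0,0,0.8],[0.05,3.1,-0.1,0,0,0,0.8],[0.05,3.1,-0.1,0,0,0,0.8],[0.05,3.1,-0.1,0,0,0,0.8],[0.05,3.1,-0.1,0,0,0,0.8]]]'
python3 - <<'E'
from h import *
rep()
P=cloud(cam('scene')); k=P[...,:2]-[.5547,-.0324]; a=np.deg2rad(98.4); e=np.array([np.cos(a),np.sin(a)]); s=k@e; v=k@[-e[1],e[0]]; Z=P[...,2]
for lo,hi in((.066,.072),(.072,.078),(.081,.09)):
    m=(Z>lo)&(Z<hi)&(abs(s)<.03)&(abs(v)<.03)&(abs(v)>.0105); print(lo,m.sum(), s[m].min() if m.any() else 0,s[m].max() if m.any() else 0,v[m].min() if m.any() else 0,v[m].max() if m.any() else 0)
E
```

```text
time: 19.1
tool_pos: [0.5523, -0.032, 0.095]
tool_rot: [-1.57, -0.0, -1.422]
contact_force: [-0.2, -0.0, -1.5]
opening: 0.0139
top [0.0093 0.0796] -0.158 0.0899
scene [0.0077 0.0802] -0.1573 0.0741
t 19.2 tcp [ 0.5522 -0.0319  0.0949] s -0.0005 F [-0.82  0.08 -0.9 ]
0.066 5 -0.009101667111901851 0.01320930814783992 -0.01631866324897544 -0.012584058521566749
0.072 6 -0.013798552059965285 0.013792095673237914 -0.01794615160824153 0.015562599454121922
0.081 28 -0.013099762458559842 0.013468870409403005 -0.017278791686258992 0.01708514972076094
```

The saddle is centred (s -13.1 to +13.5, v ±17 mm) and about 2.5 mm above its seat. I lower 2 mm.

```bash
python3 -m pendant '[[[0,0.05,0,0,0,0,0.8],[0,0.1,0,0,0,0,0.8],[0,0.15,0,0,0,0,0.8],[0,0.18,0,0,0,0,0.8],[0,0.18,0,0,0,0,0.8],[0,0.18,0,0,0,0,0.8]]]'
python3 -c "
from h import *
rep()"
```

```text
time: 19.85
tool_pos: [0.5521, -0.0319, 0.0929]
tool_rot: [-1.571, -0.0, -1.422]
contact_force: [-0.4, 1.1, -0.4]
opening: 0.014
top [0.0085 0.0797] -0.158 0.0899
scene [0.01   0.0804] -0.1579 -0.0086
t 19.95 tcp [ 0.5521 -0.0319  0.0929] s -0.0005 F [-0.35  0.13 -0.83]
```

```bash
python3 -m pendant '[[[0,0,0,0,0,0,1.6],[0,0,0,0,0,0,1.8],[0,0,0,0,0,0,2.2],[0,0,0,0,0,0,3],[0,0,0,0,0,0,4],[0,0,0,0,0,0,4],[0,0,0,0,0,0,4],[0,-1,0,0,0,0,4],[0,-3,0,0,0,0,4],[0,-6,0,0,0,0,4],[0,-10,0,0,0,0,4],[0,-12,0,0,0,0,4],[-12,-14,0,0,0,0,4],[-12,-14,0,0,0,0,4],[-17,-16,0,0,0,0,4],[-20,-16,0,0,0,0,4],[-20,-16,0,0,0,0,4],[-20,-16,0,0,0,0,4]]]'
python3 - <<'E'
from h import *
np.set_printoptions(precision=4,suppress=True)
rep()
for n,k0 in(('top',(.5502,-.0303)),('scene',(.5547,-.0324))):
    c=cam(n); P=cloud(c); k=P[...,:2]-k0; a=np.deg2rad(98.5); e=np.array([np.cos(a),np.sin(a)]); s=k@e; v=k@[-e[1],e[0]]; Z=P[...,2]
    for lo,hi in((.0825,.095),(.095,.114),(.114,.125)):
        m=(Z>lo)&(Z<hi)&(abs(s)<.035)&(abs(v)<.035)
        if m.any(): print(n,lo,m.sum(),'s',s[m].min(),s[m].max(),'v',v[m].min(),v[m].max(),'zmax',Z[m].max(),np.median(Z[m]))
save('s6.png',cv2.convertScaleAbs(c['image'][150:260,180:290],alpha=1.4),5.4)
E
```

```text
time: 21.75
tool_pos: [0.5221, 0.167, 0.2537]
tool_rot: [-1.57, -0.0, -1.419]
contact_force: [0.0, -0.8, 0.2]
opening: 0.0398
top [0.0105 0.08  ] -0.1585 0.09
scene [0.01   0.0804] -0.158 0.0898
t 21.85 tcp [0.5225 0.1649 0.2529] s 0.1986 F [ 0.74 -0.68 -0.06]
top 0.0825 80 s -0.033757841445012225 0.03489489055320628 v -0.018011498105324774 0.015605821941063412 zmax 0.09200888472501367 0.08494056047649967
top 0.095 4 s -0.005541264326983091 0.009133889956160315 v -0.0066310854096831556 0.006099793549845699 zmax 0.11223228398563923 0.10050483634864538
top 0.114 41 s -0.010831643864045382 0.009038473833739161 v -0.008163221304349065 0.0058290248131983085 zmax 0.12215795539356178 0.11839092593142686
scene 0.0825 61 s -0.022233660997893544 0.012919235876949785 v -0.01691391810294995 0.017161376520013243 zmax 0.09292421661318317 0.08556152610822931
scene 0.095 36 s -0.009487283314065823 0.006951724634842501 v -0.007263129619984536 0.0060861841864897435 zmax 0.11343798059982568 0.10400143911997134
scene 0.114 31 s -0.009237974962572247 0.011166493095679016 v -0.006748450794638013 0.0071067838125184425 zmax 0.12160281594270228 0.11880528886144393
```

View pics/s6.png

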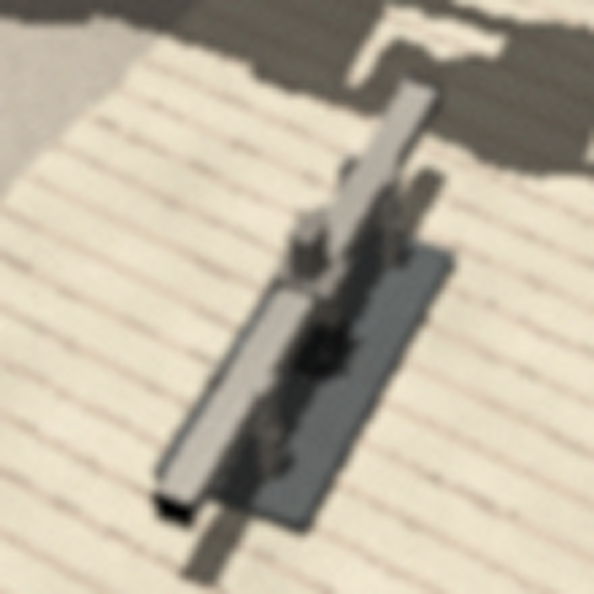

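The saddle is upright astride the tube at crop (310,255). Its tab top is at 0.119 m as expected, it is centred within about 1 mm, and the tube is level at 0.010 rad. One short wait to confirm, then hand in.

```bash
python3 -m pendant '[[[0,0,0,0,0,0,4],[0,0,0,0,0,0,4],[0,0,0,0,0,0,4],[0,0,0,0,0,0,4],[0,0,0,0,0,0,4],[0,0,0,0,0,0,4],[0,0,0,0,0,0,4]]]' >/dev/null
python3 -c "
from h import *
rep(); a,b=tube('top')[0][0],tube('scene')[0][0]
if abs(a)<.03 and abs(b)<.03: print(robot.hand_in())"
```

```text
top [0.0112 0.0799] -0.1584 0.09
scene [0.008  0.0801] -0.1579 0.0895
t 22.75 tcp [0.5224 0.1659 0.2529] s 0.1996 F [-0.65 -0.46  0.53]
the job is handed in; nothing more can be done
None
```

I slid the tube along the knife edge in short pushes until it balanced by itself, untouched, for over a second. I then set the left-hand saddle astride it and handed in at about 22.8 s; no verdict was reported.

Last checks, measured from the cameras:
- **Tube:** level within about 0.01 rad in both views, with its top 80 mm above the bench at the knife, as it should be.
- **Saddle:** upright and seated, with its tab top at 0.119 m as expected. Its centre is within about 1 mm of the knife middle along the tube and across it.
- **Robot:** the gripper was well clear of everything. I kept the arm away from the flask, bottle and funnel, but did not measure them again at the end.
- **Disagreement:** the two cameras' absolute positions for the knife differ by about 4–5 mm. I took the average for moving the arm, and checked the saddle against the knife within each view.

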